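Secure the cup warmer's plate and refit its control knob

TASK

The cup warmer has just been cleaned. First turn the red turnbutton counterclockwise until it stops, so that it lies across the edge of the warming plate and keeps it in; then pick up the loose control knob, turn it so that the flat in its bore matches the flat of the D-shaped spindle, push it fully onto the spindle, and press it well down against the spindle's spring. Finish while still holding the knob pressed down, do not let go, and leave the plate in its recess and the mug, cup, jug and tamper where they stand.

Things in the scene. Friction and masses are not known exactly. Their poses are not given: they have to be found in the camera images.
- warmer: low stainless-steel cup warmer, fixed on the counter, 200 (x) x 250 (y) mm, flat deck 56 mm above the counter. Origin: centre of its underside; x points from its front strip (robot's side) to its back, z up. The front 80 mm of the deck carry the turnbutton (left) and the spindle (right); behind them lies the plate.
- plate: dark warming plate with light ribs, 110 (x) x 226 (y) x 5 mm, lying loose in a recess of the warmer's deck with 1 to 2 mm of play, its top 1 mm below the deck. Origin at the centre of its underside. Stays where it is.
- turnbutton (a joint): angle of the turnbutton about its upright pivot. 0: wing along the plate's front edge (the warmer's y), free of the plate; grows counterclockwise seen from above to a stop at 1.6 (wing along the warmer's x, across the plate's edge). Starts between 0 and 0.25. Slight friction (0.04 Nm); it stays where it is left.
- turnbutton_grip (a point): point on the turnbutton's pivot axis, 22 mm above the deck (78 mm above the counter), inside its red thumb rib. The rib is 10 mm thick, 34 mm long, from 8 to 30 mm above the deck, centred on the pivot; this frame's y points along the rib and turns with it, z up. Under it a steel wing 64 mm long, 16 mm wide, 2 to 8 mm above the deck.
- spindle (a joint): how far the spindle is pressed down, m: 0 at rest, 0.006 at its stop. A spring pushes it up: 3.6 N at rest, 9 N at the stop. The spindle does not turn.
- spindle_tip (a point): centre of the tip of the upright steel spindle, 24 mm above the deck (80 mm above the counter) when not pressed. Spindle 14 mm thick with a flat 3.5 mm from the axis on the side of this frame's x (z up); the tip tapers over 2.5 mm. Round black bezel 50 mm wide, 1.5 mm high round it, with a white line on the flat's side. A seated knob's underside is 15 mm below this point.
- knob: control knob standing bore down on the counter. Origin: centre of its underside, z up. Aluminium skirt 46 mm wide, 18 mm high; black grip bar on it 42 mm long (x), 14 mm thick (y), top at 38 mm. D-bore open below, 15 mm deep, 16.4 mm wide, flat 4.6 mm from the axis on the +x side, where the white pointer line is (it and the spindle's white line agree when it fits, within 0.15 rad). 40 to 85 g.
- white_mug: white mug, 78 x 112 x 102 mm, bystander, origin at the centre of its underside
- brown_cup: small brown espresso cup, 64 x 87 x 50 mm, bystander, origin at the centre of its underside
- milk_jug: steel milk jug, 125 x 84 x 112 mm, bystander, origin at the centre of its underside
- tamper: coffee tamper with a dark turned handle, 58 mm wide, 98 mm high, bystander, origin at the centre of its underside
Not all that is in view belongs to the job. Leave any pink look-alike of the knob alone.

How it is judged:
By the outcome, as a careful person would: the job done as asked, in the order asked, and still so for the second after the job is handed in, while the arm keeps its last pose, push and grip.
It also fails if it takes over 56 s, if anything falls off the work surface, if the arm or the gripper's body presses on something with over 40 N, if the wrist force passes 120 N, or if a joint passes its speed limit or range.

ROBOT

A 6-joint arm with a two-finger parallel gripper is mounted at the origin on a cart in front of the work surface, level with it; the furniture and walls round the work are solid. World frame = base frame: x ahead of the robot, y to its left, z up, the work surface at z = 0. Lengths are in m, angles in rad, forces in N, time in s.
With the tool pointing down it reaches from about 0.325 to 0.775 m from the base axis. Payload 9.3 kg.
Tool frame: the origin (TCP) lies at the very end of the fingers, on their centre line; the grasp point (between the pads) lies env.grasp_offset behind it (env.grasp_offset is the distance from the TCP to the grasp point, in m); z points along the fingers, y is the line along which they close (so a half turn about z gives the same grasp; the last joint's range is limited). The gripper opens to 85 mm and grips with 20 to 120 N. Pads are 22 mm wide; open, the fingers measure 114 mm over their backs; the gripper's body (76 mm by 85 mm) begins 54 mm behind the grasp point. The pads swing forward as they close: fully open they stand 13 mm farther back than shut.
Start: joints at [-1.31, 0.259, 0.021, 1.334, 0, 1.418], TCP at [0.221, -0.504, 0.231] pointing down, gripper open.
Joint ranges: [-3.04, 3.04], [-0.91, 1.82], [-1.04, 1.36], [-1.92, 1.95], [-1.52, 1.45], [-3.14, 3.14]. Speed limits (rad/s): [2.22, 2.22, 2.79, 3.14, 3.14, 3.14].

INTERFACE

Orientations are given as a unit quaternion [x, y, z, w].
In Python, from rig import env gives the robot as it stands. The module is installed in compiled form; this text tells all that it offers.
- The arm moves only by the tool apply_moves, never from a script. Its argument "rows" is one flat list of numbers, 5 for each row, row after row: the shift along the world's x, y, z each as a share of 0.1 m, from -1 to 1, then the turn about the world's z as a share of pi rad, from -1 to 1, then the opening, from 0 (shut) to 1 (fully open). A call has 1 to 20 rows; each row shifts and turns the commanded pose from where the row before left it; what a row does not reach is not made up. A row lasts 1/10 s, in which the tool goes at most 50 mm and 8.59 degrees, less where a joint would pass 70% of its speed; a pose out of reach is approached as far as the arm can. A call with a number of a shift or a turn outside -1 to 1 is refused whole. A call with a gripper value outside its range is refused whole. The fingers move at their own pace and stop on an object; the grip force is fixed at half the most. Time passes only in rows, so rows that do not move let the fingers close. It gives the time, the measured TCP pose, the force, the opening and the grip force at its end, in the units of the state.
- env.read_state(): the state, without advancing time (a new reading comes with each control period).
- env.get_image(name): name is "side" or "top" or "wrist"; returns a dict with "img" (384x512x3 uint8, red, green, blue), "range_z" (384x512 float32, m along the optical axis (not along the pixel's ray), 0 where there is no reading), "camera_matrix" (3x3 intrinsics, pixels), "dist" ([k1, k2, p1, p2, k3] as OpenCV has them; the pictures are not rectified), "origin" and "attitude" of the camera in the world. Camera axes: x right, y down, z forward; pixel columns grow to the right and rows downward; lengths in m; the calibration is good to about 2 mm. A picture is of the moment at which its call begins.
- env.finish_job(): hands the job in; it is judged then, once.
The state is a dict: "clock": time; "qpos": joint angles; "qd": joint speeds; "effort": joint torques, N m; "eef_pos": TCP position; "tool_rot": TCP orientation; "wrist_force": force on the tool from outside, world axes, zero at the start; "moment": the same for the moment, N m; "width": finger opening in m; "finger_force": force on a finger pad.
Only numpy, scipy, OpenCV 4.12 (cv2) and the standard library are available. Lean on these libraries where they do the work, as an engineer would, in place of code of your own. Each camera call takes 0.05 s, during which the arm holds its last target. There are 200 camera calls.

## Working session

There is one attempt and no reset: what is moved stays moved. The work goes in short steps, Python scripts to look and compute and a tool call to move; the robot and the scene stay as the last step left them, time stands still between calls to the robot, and variables do not carry over. Pictures are saved under pics/ and viewed, at most 10 in all, crops included, and the job is handed in when it is done.

Besides the shell and the picture viewer there is one more tool, called as a command line: name --argument value ..., lists and objects as JSON in quotes. apply_moves: Moves the arm, as the interface text tells. Shift numbers are shares of 0.1 m and turn numbers shares of pi rad, none past 1 either way. Its arguments: {"type":"object","properties":{"rows":{"type":"array"}},"required":["rows"]}

```bash
mkdir -p pics; cat > h.py <<'E'
import numpy as np, cv2
from scipy.spatial.transform import Rotation as R
from rig import env
def cam(n):
    d=env.get_image(n); np.savez('%s.npz'%n,**{k:np.asarray(v) for k,v in d.items()}); return d
def load(n): return dict(np.load('%s.npz'%n))
def rot(d):
    a=np.asarray(d['attitude'],float); return a if a.shape==(3,3) else R.from_quat(a).as_matrix()
def rays(d,uv):
    p=cv2.undistortPoints(np.asarray(uv,float).reshape(-1,1,2),d['camera_matrix'],np.asarray(d['dist'],float))[:,0]
    return np.c_[p,np.ones(len(p))]@rot(d).T
def plane(d,uv,z):
    r=rays(d,uv); o=np.asarray(d['origin'],float); return o+r*((z-o[2])/r[:,2])[:,None]
def save(d,n,crop=None,s=1):
    im=d['img'][...,::-1]
    if crop: im=im[crop[1]:crop[3],crop[0]:crop[2]]
    cv2.imwrite('pics/'+n,cv2.resize(im,None,fx=s,fy=s,interpolation=cv2.INTER_CUBIC))
def cloud(d):
    h,w=d['range_z'].shape; v,u=np.mgrid[:h,:w]
    r=rays(d,np.c_[u.ravel(),v.ravel()]); return (np.asarray(d['origin'])+r*d['range_z'].reshape(-1,1)).reshape(h,w,3)
E
python3 - <<'E'
from h import *
for n in('top','side'):
    d=cam(n); print(n,d['origin'],d['attitude'],d['camera_matrix'][0]); 
    save(d,n+'0.png',s=1.5)
print(env.read_state(),env.grasp_offset)
E
```

```text
top [-0.22999395  0.17432652  1.62085482] [-0.64177913  0.73175379 -0.17046972  0.15360995] [458.99776844   0.         257.3983247 ]
side [0.43762967 1.13918088 0.53876167] [-0.02609859  0.83987092 -0.54117743  0.03259883] [366.30658759   0.         250.65757293]
{'clock': 0.1, 'qpos': array([-1.30958958e+00,  2.59124433e-01,  2.08318335e-02,  1.33372545e+00,
        4.79221608e-07,  1.41823330e+00]), 'qd': array([ 0.00156436, -0.00118294,  0.00327714,  0.00101857,  0.00064166,
        0.0002555 ]), 'effort': array([ 5.54419850e-03, -5.56696415e+01,  3.45068586e+01,  1.16413634e-02,
       -5.69259464e-05,  1.18308333e-05]), 'eef_pos': array([ 0.22108028, -0.50332088,  0.23073057]), 'tool_rot': array([ 9.78675362e-01,  2.05412180e-01, -3.29274148e-05, -6.09970844e-04]), 'wrist_force': array([ 0.40084209, -0.32799461,  0.53974373]), 'moment': array([-0.02290625, -0.01236042, -0.03001145]), 'finger_force': 0.0, 'width': 0.08520739169540127} 0.0187
```

View pics/top0.png

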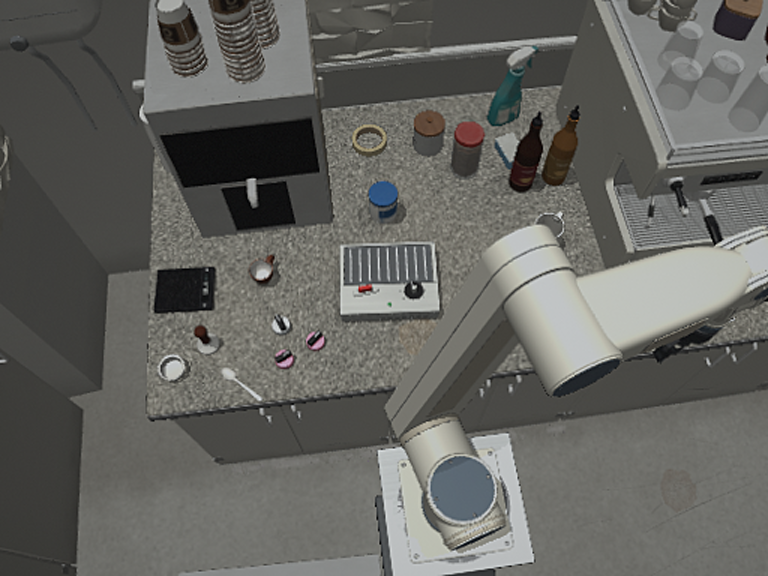

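View pics/side0.png

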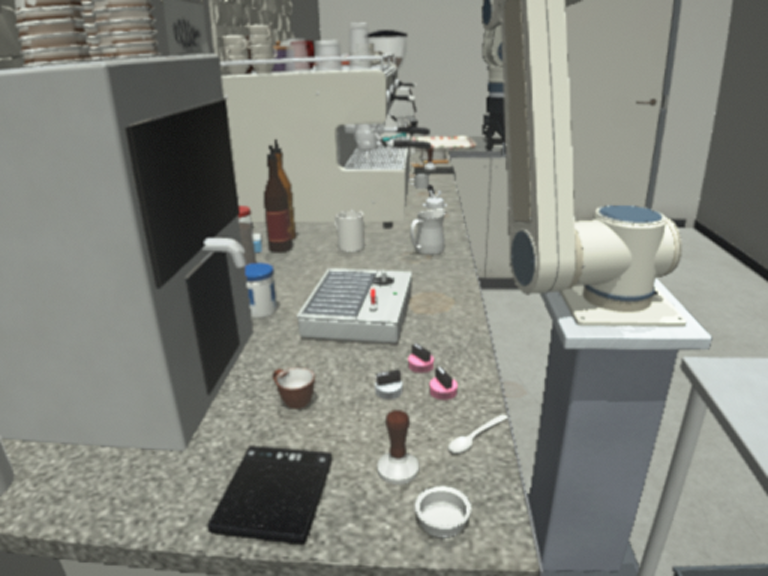

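The top view (scaled 1.5x) shows the warmer at about (390,278), the red turnbutton at (365,289), the spindle and bezel at (414,290), the real silver knob at (280,324), and the pink decoys at (284,358) and (316,341). The side view agrees.

```bash
python3 - <<'E'
from h import *
for n,pts in (('top',dict(tb=(365,289),sp=(414,290),kn=(280,324),warm=(390,278))),('side',dict(tb=(374,297),sp=(383,279),kn=(389,384)))):
    d=load(n); P=cloud(d)
    for k,(u,v) in pts.items(): print(n,k,plane(d,[(u/1.5,v/1.5)],.07)[0].round(3),P[int(v/1.5),int(u/1.5)].round(3))
    im=d['img'].astype(int); r,g,b=im[...,0],im[...,1],im[...,2]
    m=(r>140)&(g<80)&(b<80)&(abs(P[...,2]-.07)<.04)
    v,u=np.nonzero(m); print('red',m.sum(),u.mean(),v.mean(),plane(d,[(u.mean(),v.mean())],.08)[0].round(4))
d=load('top');P=cloud(d)
# deck: bright at z~.056
m=(abs(P[...,2]-.054)<.012)&(P[...,0]>.3)&(P[...,0]<.8)&(P[...,1]>-.1)&(P[...,1]<.4)
m=m.astype(np.uint8);nl,l,st,c=cv2.connectedComponentsWithStats(m);i=1+st[1:,4].argmax();print(st[i])
cs,_=cv2.findContours((l==i).astype(np.uint8),0,2);cc=max(cs,key=cv2.contourArea)
q=plane(d,cc[:,0],.056)[:,:2].astype(np.float32);print(cv2.minAreaRect(q))
save(d,'topc.png',(160,150,310,260),5)
E
```

```text
top tb [0.535 0.138 0.07 ] [0.53  0.139 0.086]
top sp [0.516 0.016 0.07 ] [0.512 0.017 0.082]
top kn [0.467 0.356 0.07 ] [0.481 0.362 0.04 ]
top warm [0.558 0.071 0.07 ] [0.568 0.07  0.053]
red 16 242.8125 191.25 [0.5363 0.1391 0.08  ]
side tb [0.534 0.135 0.07 ] [0.533 0.153 0.078]
side sp [0.522 0.042 0.07 ] [0.524 0.024 0.062]
side kn [0.486 0.445 0.07 ] [0.491 0.371 0.02 ]
red 7 248.0 197.0 [0.5364 0.1496 0.08  ]
[ 226  161   67   51 2997]
((0.5649545192718506, 0.07569301128387451), (0.2494274377822876, 0.20696237683296204), 84.6148681640625)
```

View pics/topc.png

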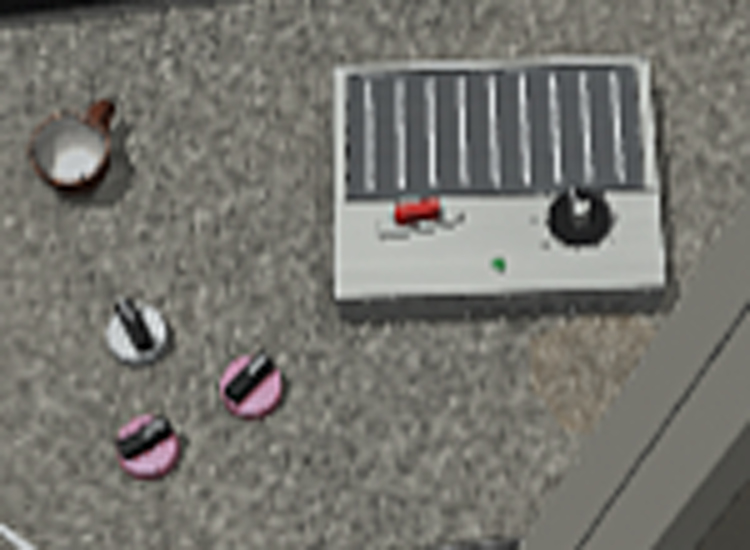

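The crop shows the silver knob at (137,332) with its pointer to the upper left. The turnbutton rib is at (417,212), roughly along y. The spindle bezel is at (580,215) with its white line pointing up. I'll move above the front strip and measure with the wrist camera.

apply_moves --rows '[0.18, 0.42, 0.06, 0.026, 1, 0.18, 0.42, 0.06, 0.026, 1, 0.18, 0.42, 0.06, 0.026, 1, 0.18, 0.42, 0.06, 0.026, 1, 0.18, 0.42, 0.06, 0.026, 1, 0.18, 0.42, 0.06, 0.026, 1, 0.18, 0.42, 0.06, 0.026, 1, 0.18, 0.42, 0.06, 0.026, 1, 0.18, 0.42, 0.06, 0.026, 1, 0.18, 0.42, 0.06, 0.026, 1, 0.18, 0.42, 0.06, 0.026, 1, 0.18, 0.42, 0.06, 0.026, 1, 0.18, 0.42, 0.06, 0.026, 1, 0.18, 0.42, 0.06, 0.026, 1, 0, 0, 0, 0, 1, 0, 0, 0, 0, 1]'

```text
clock: 1.7
eef_pos: [0.4731, 0.0854, 0.3147]
tool_rot: [0.711, 0.703, -0.001, -0.0]
wrist_force: [0.1, -0.3, 0.1]
width: 0.0853
finger_force: 0.0
```

```bash
python3 - <<'E'
from h import *
d=cam('wrist');save(d,'w1.png',s=1.5);s=env.read_state();print(s['eef_pos'],R.from_quat(s['tool_rot']).as_matrix().round(3),s['qpos'],s['clock'])
print(d['origin'],rot(d).round(3),d['camera_matrix'])
E
```

```text
[0.47287122 0.08444674 0.31480361] [[ 0.013  1.    -0.001]
 [ 1.    -0.013 -0.   ]
 [-0.    -0.001 -1.   ]] [ 1.95995544e-03  1.27086899e-01  6.29676345e-02  1.50777795e+00
 -2.72248314e-04  1.58589977e+00] 1.75
[0.47376236 0.1638009  0.45770861] [[ 1.    -0.01  -0.006]
 [-0.012 -0.952 -0.305]
 [-0.003  0.305 -0.952]] [[319.26231272   0.         259.99936867]
 [  0.         319.26231272 190.35805751]
 [  0.           0.           1.        ]]
```

View pics/w1.png

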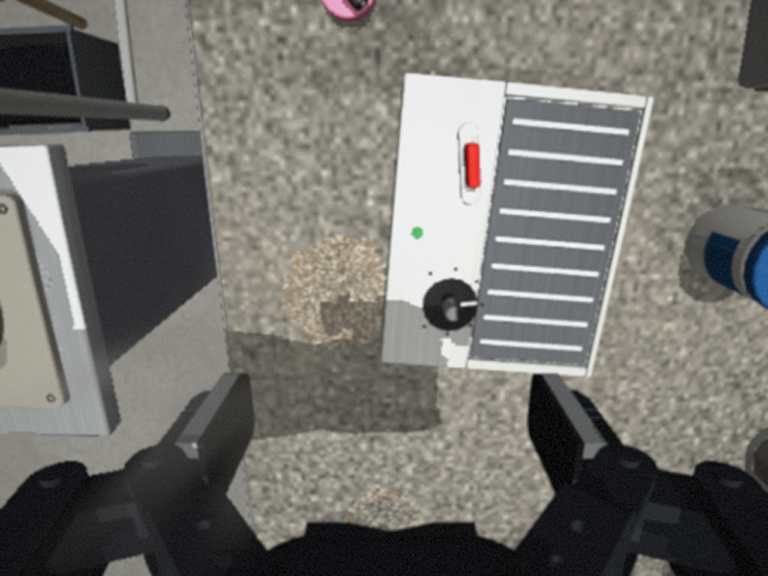

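The wrist view (scaled 1.5x) shows the red rib at (473,165), slightly off the wing axis at (469,164). The bezel is at (450,304), with its white line pointing right to about (478,303).

```bash
python3 - <<'E'
from h import *
d=load('wrist');im=d['img'].astype(int);r,g,b=[im[...,i] for i in range(3)];P=cloud(d)
def rect(m,z,name):
    cs,_=cv2.findContours(m.astype(np.uint8),0,2);c=max(cs,key=cv2.contourArea)
    q=plane(d,c[:,0],z)[:,:2]; rc=cv2.minAreaRect((q*1000).astype(np.float32)); 
    v,u=np.nonzero(m); w=plane(d,np.c_[u,v],z)[:,:2]; C=np.cov(w.T); e,V=np.linalg.eigh(C)
    print(name,rc,'n',m.sum(),'mean',w.mean(0).round(4),'ang',np.degrees(np.arctan2(V[1,1],V[0,1])),np.sqrt(e*12))
red=(r>130)&(g<70)&(b<70); print('redz',np.median(P[red][:,2])); rect(red,.086,'rib')
v,u=np.mgrid[:384,:512]
box=(u>275)&(u<330)&(v>180)&(v<225)
# bezel: dark, convex hull
m=box&(im.max(2)<70)&(P[...,0]<.56)
P56=plane(d,np.c_[u.ravel(),v.ravel()],.0575).reshape(384,512,3)
m&=(np.hypot(P56[...,0]-.52,P56[...,1]-.02)<.04)
cs,_=cv2.findContours(m.astype(np.uint8),0,2);c=max(cs,key=cv2.contourArea);q=plane(d,c[:,0],.0575)[:,:2]
h=cv2.convexHull((q*1000).astype(np.float32));print('bezel',cv2.minEnclosingCircle(h),cv2.fitEllipse(h))
# deck outline (whole warmer top)
D=(abs(P[...,2]-.054)<.008)&(v<255)
cs,_=cv2.findContours(D.astype(np.uint8),0,2);c=max(cs,key=cv2.contourArea);print('deck',cv2.minAreaRect((plane(d,c[:,0],.056)[:,:2]*1000).astype(np.float32)))
save(d,'w1c.png',(255,70,345,230),4)
# spindle tip height
t=P[box&(P[...,2]>.07)&(P[...,1]<.08)];print('tip',len(t),t.mean(0),t.max(0))
E
```

```text
redz 0.08594184359194626
rib ((534.2484741210938, 139.82972717285156), (7.915614604949951, 31.280120849609375), 2.2858777046203613) n 204 mean [0.5345 0.1404] ang 94.17960846823208 [0.00819119 0.03139019]
bezel ((524.07568359375, 17.010717391967773), 23.956470489501953) ((524.01513671875, 16.950958251953125), (46.95738220214844, 47.2855110168457), 45.74790954589844)
deck ((571.4727783203125, 76.26054382324219), (249.96580505371094, 200.2658233642578), 84.62846374511719)
tip 87 [0.52155857 0.01889098 0.07840016] [0.52712835 0.02434504 0.08222903]
```

View pics/w1c.png

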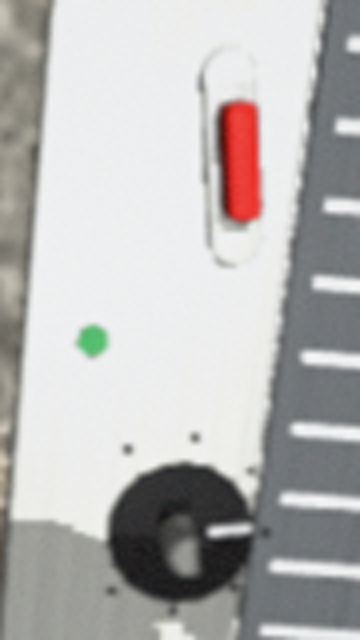

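apply_moves --rows '[0.1, 0.09, -0.33, 0.004, 0.7, 0.1, 0.09, -0.33, 0.004, 0.6, 0.1, 0.09, -0.33, 0.004, 0.6, 0.1, 0.09, -0.33, 0.004, 0.6, 0.1, 0.1, -0.33, 0.004, 0.6, 0.11, 0.09, -0.33, 0.002, 0.6, 0, 0, -0.15, 0, 0.6, 0, 0, -0.15, 0, 0.6, 0, 0, -0.14, 0, 0.6, 0, 0, 0, 0, 0.6]'

```text
clock: 2.75
eef_pos: [0.5329, 0.1376, 0.0717]
tool_rot: [0.688, 0.725, -0.001, -0.001]
wrist_force: [-0.7, -0.1, 0.2]
width: 0.0512
finger_force: 0.0
```

```bash
python3 - <<'E'
from h import *
d=cam('wrist');save(d,'w2.png',s=1.2);s=env.read_state();print(s['eef_pos'],R.from_quat(s['tool_rot']).as_matrix()[:,1].round(3),s['wrist_force'],s['width'])
E
```

```text
[0.53350521 0.13788917 0.07286428] [ 0.999  0.053 -0.002] [ 0.18601218 -0.31284424  0.04853134] 0.0511962514612608
```

View pics/w2.png

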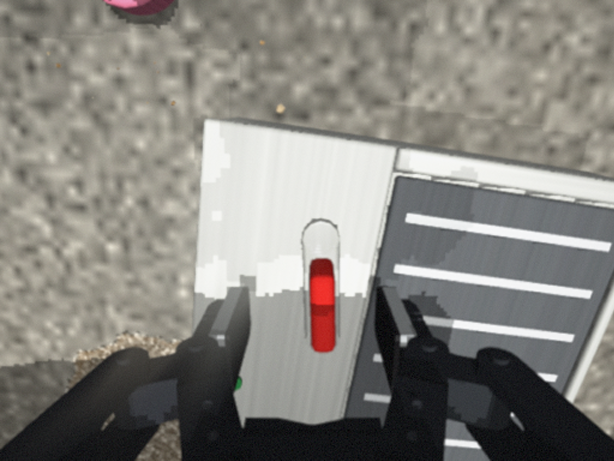

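The rib sits midway between the fingers at (322,305) and is aligned with them. I'll lower 3 mm, shift y by 2 mm and close.

apply_moves --rows '[0, 0.02, -0.03, 0, 0.6, 0, 0, 0, 0, 0, 0, 0, 0, 0, 0, 0, 0, 0, 0, 0, 0, 0, 0, 0, 0, 0, 0, 0, 0, 0]'

```text
clock: 3.4
eef_pos: [0.5364, 0.1415, 0.0712]
tool_rot: [0.687, 0.726, 0.002, 0.002]
wrist_force: [7.6, -0.5, -0.9]
width: 0.0083
finger_force: 61.7
```

apply_moves --rows '[0.03, 0, 0, 0, 0, 0, 0, 0, 0.02, 0, 0, 0, 0, 0.035, 0, 0, 0, 0, 0.035, 0, 0, 0, 0, 0.035, 0, 0, 0, 0, 0.035, 0, 0, 0, 0, 0.035, 0, 0, 0, 0, 0.035, 0, 0, 0, 0, 0, 0]'

```text
clock: 4.3
eef_pos: [0.5352, 0.1407, 0.0711]
tool_rot: [0.384, 0.923, -0.001, -0.001]
wrist_force: [-11.2, -4.8, 13.3]
width: 0.0084
finger_force: 63.8
```

apply_moves --rows '[-0.02, -0.01, 0.01, 0.02, 0, 0, 0, 0, 0.035, 0, 0, 0, 0, 0.035, 0, 0, 0, 0, 0.035, 0, 0, 0, 0, 0.035, 0, 0, 0, 0, 0.035, 0, 0, 0, 0, 0.025, 0, 0, 0, 0, 0.01, 0, 0, 0, 0, 0, 0]'

```text
clock: 5.2
eef_pos: [0.5345, 0.1392, 0.0712]
tool_rot: [0.035, 0.999, -0.001, -0.001]
wrist_force: [-2.3, -6.2, 1.1]
width: 0.0085
finger_force: 61.9
```

```bash
python3 - <<'E'
from h import *
s=env.read_state();M=R.from_quat(s['tool_rot']).as_matrix();print(s['eef_pos'],np.degrees(np.arctan2(M[1,1],M[0,1])),s['wrist_force'],s['moment'],s['qpos'])
E
```

```text
[0.53450592 0.13921954 0.07120557] 86.02053338637 [-2.29131616 -6.16155626  1.13284289] [-1.51262333  0.41164237  0.04473099] [ 0.1042561   0.35867755 -0.26061243  0.95311041 -0.00258227  0.17371456]
```

apply_moves --rows '[0, 0, 0, 0.02, 0, 0, 0, 0, 0.02, 0, 0, 0, 0, 0, 0]'

```text
clock: 5.5
eef_pos: [0.5346, 0.1392, 0.0713]
tool_rot: [-0.027, 1.0, -0.001, -0.001]
wrist_force: [-2.7, -4.8, 1.3]
width: 0.0083
finger_force: 80.8
```

```bash
python3 - <<'E'
from h import *
s=env.read_state();M=R.from_quat(s['tool_rot']).as_matrix();print(s['eef_pos'],np.degrees(np.arctan2(M[1,1],M[0,1])),s['wrist_force'],s['moment'])
E
```

```text
[0.5345635  0.13922758 0.07128578] 93.13922560407732 [-2.65177888 -4.83389564  1.3354102 ] [-1.29035047  0.29338739 -1.55366552]
```

apply_moves --rows '[0, 0, 0, 0, 0.5, 0, 0, 0, 0, 0.5, 0, 0, 0.1, 0, 0.5, 0, 0, 0.3, 0, 0.6, -0.05, 0.1, 0.35, 0, 1, -0.1, 0.2, 0.35, 0, 1, -0.15, 0.25, 0.35, 0, 1, -0.2, 0.3, 0.35, 0, 1, -0.2, 0.3, 0.3, 0, 1, -0.1, 0.2, 0.1, 0, 1, 0, 0, 0, 0, 1, 0, 0, 0, 0, 1]'

```text
clock: 6.7
eef_pos: [0.455, 0.2756, 0.2916]
tool_rot: [-0.029, 1.0, 0.0, 0.0]
wrist_force: [-0.3, -0.2, -0.4]
width: 0.0855
finger_force: 0.0
```

```bash
python3 - <<'E'
from h import *
d=cam('wrist');save(d,'w3.png',s=1.5);s=env.read_state();M=R.from_quat(s['tool_rot']).as_matrix();print(s['eef_pos'],np.degrees(np.arctan2(M[1,1],M[0,1])),s['wrist_force'],s['qpos'],s['clock'])
E
```

```text
[0.45521984 0.27500892 0.29093182] 93.21740141981275 [-0.15537514  0.4772403   0.72754304] [ 3.85712168e-01  2.17422987e-01  1.16187700e-01  1.46986254e+00
 -1.97399440e-04  3.29557981e-01] 6.75
```

View pics/w3.png

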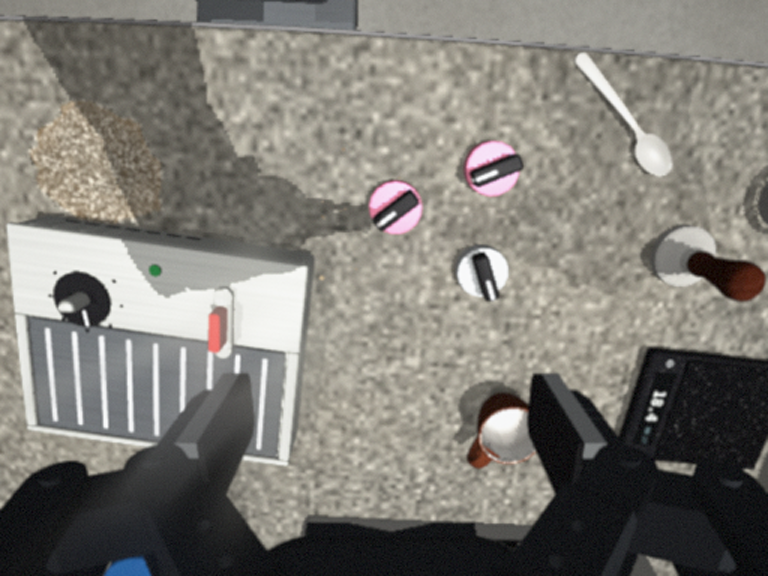

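The turnbutton at (220,325) now lies along warmer x, across the plate edge. The knob is at (483,272), with its pointer at (490,290). The bezel is at (80,300), with its line at (86,317).

```bash
cat > m.py <<'E'
from h import *
def measure(d,kn=None,bz=None):
    im=d['img'].astype(int);r,g,b=[im[...,i] for i in range(3)];P=cloud(d)
    v,u=np.mgrid[:384,:512];uv=np.c_[u.ravel(),v.ravel()]
    def at(z): return plane(d,uv,z).reshape(384,512,3)[...,:2]
    def pca(w):
        e,V=np.linalg.eigh(np.cov(w.T));a=np.degrees(np.arctan2(V[1,1],V[0,1]));return w.mean(0).round(4),round(a,1),np.sqrt(e*12).round(4)
    red=(r>120)&(g<100)&(b<100)&(r>1.8*g)&(P[...,2]>.08)
    if red.sum()>20: print('rib',pca(at(.086)[red]))
    if kn is not None:
        near=np.hypot(*(P[...,:2]-kn).transpose(2,0,1))<.03
        top=near&(P[...,2]>.031); A=at(.038)[top]; print('bar top',top.sum(),pca(A),np.median(P[top][:,2]))
        for z,m,nm in((.038,top&(im.min(2)>110),'ptr top'),(.018,near&(P[...,2]>.010)&(P[...,2]<.028),'skirt')):
            if m.sum()>3:
                w=at(z)[m];print(nm,m.sum(),w.mean(0).round(4)); 
                if nm=='skirt':
                    h=cv2.convexHull((w*1000).astype(np.float32));print(cv2.minEnclosingCircle(h))
                else: print('  dir',np.degrees(np.arctan2(*(w.mean(0)-A.mean(0))[::-1])),pca(w))
    if bz is not None:
        B=at(.0575);rr=np.hypot(*(B-bz).transpose(2,0,1))
        dark=(rr<.035)&(im.max(2)<70)&(abs(P[...,2]-.058)<.006)
        h=cv2.convexHull((B[dark]*1000).astype(np.float32));c,rad=cv2.minEnclosingCircle(h);c=np.array(c)/1000;print('bezel',c.round(4),rad)
        rr=np.hypot(*(B-c).transpose(2,0,1))
        wl=(rr<.021)&(rr>.009)&(im.min(2)>150)&(P[...,2]<.064)
        if wl.sum()>2:w=B[wl];print('line',wl.sum(),w.mean(0).round(4),'dir',np.degrees(np.arctan2(*(w.mean(0)-c)[::-1])),pca(w))
        t=(np.hypot(*(P[...,:2]-c).transpose(2,0,1))<.015)&(P[...,2]>.0765)
        if t.sum()>3: print('tip',t.sum(),at(.08)[t].mean(0).round(4),P[t][:,2].max())
E
python3 - <<'E'
from m import *
d=load('wrist'); measure(d,plane(d,[(483/1.5,272/1.5)],.03)[0,:2],np.array([.522,.018]))
for n in('top',): measure(load(n),np.array([.478,.358]),np.array([.518,.016]))
E
```

```text
bar top 341 (array([0.4911, 0.3607]), np.float64(-157.5), array([0.0142, 0.0426])) 0.03796459748458658
ptr top 78 [0.4987 0.3654]
  dir 31.77940064160916 (array([0.4987, 0.3654]), np.float64(-165.2), array([0.0106, 0.0363]))
skirt 577 [0.4896 0.3591]
((491.00238037109375, 360.6257019042969), 23.610858917236328)
bezel [0.5273 0.0202] 27.9385929107666
line 27 [0.5415 0.0216] dir 5.427102352185513 (array([0.5415, 0.0216]), np.float64(88.8), array([0.0109, 0.0224]))
tip 85 [0.5221 0.0193] 0.08192159490671219
rib (array([ 0.9442, -0.1825]), np.float64(142.0), array([0.0607, 0.5325]))
bar top 29 (array([0.4883, 0.36  ]), np.float64(-158.1), array([0.013 , 0.0359])) 0.03917768904515895
skirt 66 [0.4854 0.3601]
((482.5084228515625, 359.7139892578125), 24.967809677124023)
bezel [0.5253 0.0157] 25.867841720581055
tip 6 [0.5175 0.0168] 0.08379771996882579
```

apply_moves --rows '[0.04, 0.11, -0.28, 0.014, 0.6, 0.05, 0.11, -0.28, 0.013, 0.6, 0.04, 0.11, -0.28, 0.014, 0.6, 0.05, 0.11, -0.28, 0.013, 0.6, 0.04, 0.11, -0.28, 0.014, 0.6, 0.05, 0.11, -0.28, 0.013, 0.6, 0.04, 0.1, -0.28, 0.014, 0.6, 0.05, 0.1, -0.26, 0.012, 0.6, 0, 0, 0, 0, 0.6, 0, 0, 0, 0, 0.6]'

```text
clock: 7.75
eef_pos: [0.4913, 0.3602, 0.0687]
tool_rot: [-0.194, 0.981, -0.0, -0.001]
wrist_force: [0.3, 0.4, 0.7]
width: 0.0513
finger_force: 0.0
```

```bash
python3 - <<'E'
from m import *
d=cam('wrist'); s=env.read_state();M=R.from_quat(s['tool_rot']).as_matrix();print(s['eef_pos'],np.degrees(np.arctan2(M[1,1],M[0,1])))
measure(d,np.array([.491,.3607])); 
# spindle line from w1.png: recover by hand
E
```

```text
[0.49169686 0.36050272 0.06981396] 112.34098993603956
bar top 13786 (array([0.5619, 0.39  ]), np.float64(113.3), array([0.1358, 0.1472])) 0.14602776266208678
ptr top 486 [0.5156 0.3665]
  dir -153.17398517893582 (array([0.5156, 0.3665]), np.float64(98.3), array([0.0725, 0.0975]))
skirt 2390 [0.4891 0.3607]
((491.1862487792969, 361.5740966796875), 23.716899871826172)
```

apply_moves --rows '[0, 0, -0.2, 0, 0.6, 0, 0, -0.18, 0, 0.6, 0, 0, -0.1, 0, 0.5, 0, 0, 0, 0, 0.4, 0, 0, 0, 0, 0, 0, 0, 0, 0, 0, 0, 0, 0, 0, 0, 0, 0, 0, 0, 0]'

```text
clock: 8.6
eef_pos: [0.492, 0.3616, 0.0226]
tool_rot: [-0.195, 0.981, 0.0, 0.001]
wrist_force: [0.1, -1.8, 7.5]
width: 0.0127
finger_force: 59.9
```

```bash
python3 - <<'E'
from m import *
d=cam('wrist'); save(d,'w4.png',s=1.2);s=env.read_state();M=R.from_quat(s['tool_rot']).as_matrix();print(s['eef_pos'],np.degrees(np.arctan2(M[1,1],M[0,1])),s['wrist_force'],s['width'])
measure(d,np.array([.491,.3607])) 
E
```

```text
[0.49199126 0.36156347 0.02258513] 112.44109660148855 [-0.90111343 -1.71033911  5.18233725] 0.0124941808853086
bar top 19762 (array([0.5193, 0.3723]), np.float64(-161.5), array([0.083 , 0.0848])) 0.08227811788792432
ptr top 705 [0.5008 0.3634]
  dir -154.12945679659822 (array([0.5008, 0.3634]), np.float64(-136.5), array([0.0447, 0.0601]))
skirt 1983 [0.4795 0.357 ]
((489.6629333496094, 361.2874755859375), 22.60809898376465)
```

View pics/w4.png

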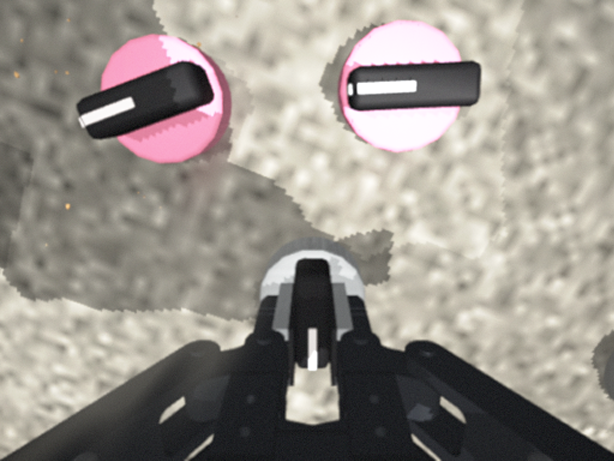

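The real knob is held, with its pointer (312,350) straight along the fingers and away from the camera, and the pink ones are untouched. I'll lift and move behind the spindle so the camera is above it.

apply_moves --rows '[0, 0, 0.1, 0, 0, 0, 0, 0.3, 0, 0, 0, 0, 0.4, 0, 0, 0.06, -0.3, 0.4, 0, 0, 0.06, -0.34, 0.4, 0, 0, 0.06, -0.34, 0, 0, 0, 0.06, -0.34, 0, 0, 0, 0.06, -0.34, 0, 0, 0, 0.06, -0.34, 0, 0, 0, 0.06, -0.34, 0, 0, 0, 0.06, -0.34, 0, 0, 0, 0.06, -0.34, 0, 0, 0, 0.06, -0.34, 0, 0, 0, 0.06, -0.04, 0, 0, 0, 0, 0, 0, 0, 0, 0, 0, 0, 0, 0]'

```text
clock: 10.25
eef_pos: [0.5567, 0.024, 0.179]
tool_rot: [-0.195, 0.981, 0.0, 0.0]
wrist_force: [-0.9, 0.1, 0.1]
width: 0.0127
finger_force: 58.9
```

```bash
python3 - <<'E'
from m import *
d=cam('wrist'); save(d,'w5.png',s=1.2);s=env.read_state();M=R.from_quat(s['tool_rot']).as_matrix();print(s['eef_pos'],np.degrees(np.arctan2(M[1,1],M[0,1])),s['wrist_force'],s['width'],s['finger_force'],s['clock'])
measure(d,None,np.array([.524,.018])) 
E
```

```text
[0.55658745 0.02429497 0.17892143] 112.50398094699375 [-0.31746242  0.69916213 -1.08628311] 0.012596496402624372 58.943408131599426 10.3
rib (array([0.5352, 0.1383]), np.float64(176.6), array([0.0088, 0.0321]))
bezel [0.5283 0.0105] 26.479175567626953
line 126 [0.5321 0.0007] dir -68.76402069423294 (array([0.5321, 0.0007]), np.float64(62.6), array([0.0151, 0.0495]))
tip 1434 [0.5795 0.0311] 0.27105121275669913
```

View pics/w5.png

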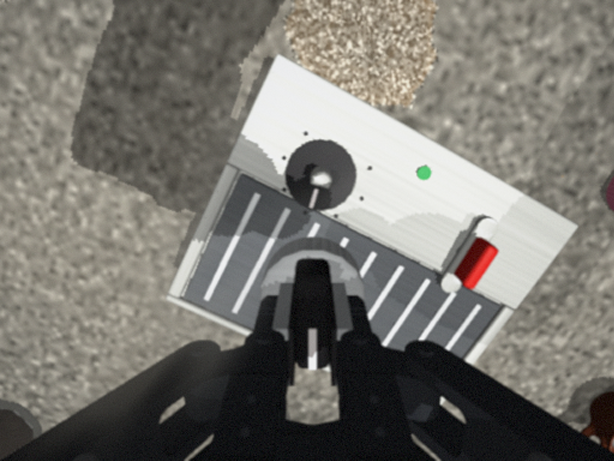

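The turnbutton rib measures 176.6°, which is its stop. The bezel is at (321,175), with its line running from (318,188) to (313,207). Next I'll measure the line and centre within that window.

```bash
python3 - <<'E'
from h import *
d=load('wrist');im=d['img'].astype(int);P=cloud(d);v,u=np.mgrid[:384,:512]
box=(u>234)&(u<301)&(v>112)&(v<182)
dark=(box&(im.max(2)<75)).astype(np.uint8)
n,l,st,c=cv2.connectedComponentsWithStats(dark);i=1+st[1:,4].argmax();cs,_=cv2.findContours((l==i).astype(np.uint8),0,2)
cc=max(cs,key=cv2.contourArea);q=plane(d,cc[:,0],.0575)[:,:2]*1000
h=cv2.convexHull(q.astype(np.float32));print(cv2.minEnclosingCircle(h),cv2.fitEllipse(h));C=np.array(cv2.fitEllipse(h)[0])
disc=cv2.fillConvexPoly(np.zeros((384,512),np.uint8),cv2.convexHull(cc),1)
B=plane(d,np.c_[u.ravel(),v.ravel()],.0575).reshape(384,512,3)[...,:2]*1000
for th in(95,120,140):
    m=(disc>0)&(im.min(2)>th)&(v>154)&(abs(u-264)<12);w=B[m]
    vx,vy,x,y=cv2.fitLine(w.astype(np.float32),2,0,.01,.01).ravel();dd=w.mean(0)-C
    print('line',m.sum(),w.mean(0),np.degrees(np.arctan2(vy,vx)),'radial',np.degrees(np.arctan2(dd[1],dd[0])), 'off',vx*(C-[x,y])[1]-vy*(C-[x,y])[0])
t=(disc>0)&(P[...,2]>.0775)&(P[...,2]<.0835);T=plane(d,np.c_[u[t],v[t]],.08)[:,:2]*1000
print('tip',t.sum(),T.mean(0),T.min(0),T.max(0),P[t].mean(0));print(cv2.minEnclosingCircle(T.astype(np.float32)))
e,V=np.linalg.eigh(np.cov(T.T));print(np.sqrt(12*e),np.degrees(np.arctan2(V[1],V[0])))
# held knob bar: white pointer
m=(im.min(2)>110)&(abs(u-260)<6)&(v>265)&(v<310)&(P[...,2]<.21);s=env.read_state();z=s['eef_pos'][2]+.038-.0226
W=plane(d,np.c_[u[m],v[m]],z)[:,:2]*1000;print('ptr',m.sum(),W.mean(0),cv2.minAreaRect(W.astype(np.float32)),P[m][:,2].mean(),z)
# skirt front edge of held knob
t=(P[...,2]>z-.024)&(P[...,2]<z-.015)&(v>190)&(v<270)&(abs(u-260)<50);S=plane(d,np.c_[u[t],v[t]],z-.02)[:,:2]*1000
print('skirt',t.sum(),cv2.minEnclosingCircle(S.astype(np.float32)));ax=np.array([np.cos(np.radians(22.5)),np.sin(np.radians(22.5))])
print('skirt near edge along bar rel TCP',(( S-s['eef_pos'][:2]*1000)@ax).min(), 'lateral', np.percentile((S-s['eef_pos'][:2]*1000)@[-ax[1],ax[0]],[0,1,99,100]))
E
```

```text
((526.7115478515625, 12.32608413696289), 25.222408294677734) ((527.0852661132812, 12.775060653686523), (40.202362060546875, 48.813697814941406), 97.50125885009766)
line 81 [540.05419673  19.53653651] -4.1153884 radial 27.53571409584492 off -7.674762378243145
line 60 [540.46638169  19.15546947] 1.9490458 radial 25.4928280547834 off -5.921617220424196
line 48 [540.791948    19.14214798] 5.519309 radial 24.916015363300964 off -5.019243945948574
tip 195 [522.71433876  16.83481752] [517.21057418  10.34793185] [527.81224366  23.64956466] [0.52274989 0.01685617 0.07976366]
((523.6927490234375, 16.95065689086914), 6.864731788635254)
[ 9.56758922 12.11915789] [178.1524204  88.1524204]
ptr 262 [568.26326776  29.35204095] ((567.9238891601562, 29.239686965942383), (19.328475952148438, 4.78978967666626), 22.37406349182129) 0.1748478766581389 0.19432143380417174
skirt 1635 ((555.1469116210938, 23.98885726928711), 22.490346908569336)
skirt near edge along bar rel TCP -23.675682337595187 lateral [-22.00419273 -21.30458212  21.83948669  22.52903534]
```

```bash
python3 - <<'E'
from h import *
d=load('wrist');g=d['img'].min(2).astype(int)
print(g[150:180,253:276])
pts=[]
for r in range(158,172):
    c0=265-(r-157)*.27; cols=np.arange(int(c0)-4,int(c0)+6); w=np.clip(g[r,cols]-80,0,None)
    if w.sum()>0: pts.append(((w*cols).sum()/w.sum(),r))
p=plane(d,pts,.0575)[:,:2]*1000
vx,vy,x,y=cv2.fitLine(p.astype(np.float32),2,0,.01,.01).ravel();print(p.round(1)[::3],np.degrees(np.arctan2(vy,vx)));dd=p.mean(0)-[523.9,17];print(np.degrees(np.arctan2(dd[1],dd[0])))
E
```

```text
[[ 30  30  29  26  32  61  95 136 176 213 228 231 235 236 237 235 233 228
  224 221 212 187 148]
 [ 31  33  28  31  36  61 100 141 172 201 216 224 226 231 232 231 229 227
  224 216 194 168 137]
 [ 32  30  31  32  29  59  96 130 157 178 189 198 213 218 223 223 219 213
  205 184 153 130 105]
 [ 32  35  33  27  33  42  64  92 114 131 149 163 172 185 189 192 180 164
  154 141 130 112  93]
 [ 27  34  35  33  35  36  38  49  59  77  90 107 113 118 127 138 135 131
  129 128 126 108  83]
 [ 37  33  31  33  35  35  32  34  38  42  47  57  61  65  74  89  97 105
  113 121 114  96  78]
 [ 33  29  35  32  33  32  39  35  40  55  62  55  45  38  51  56  62  75
   89  94  95  80  71]
 [ 34  35  35  36  38  37  39  39  67 106 122 101  67  41  42  45  45  53
   53  66  70  65  68]
 [ 39  40  42  37  36  38  40  48 100 153 177 154  97  52  40  41  42  47
   49  48  52  59  67]
 [ 41  36  38  40  36  39  41  65 126 180 192 156  91  50  45  41  45  44
   49  45  49  61  71]
 [ 36  37  40  41  39  40  41  81 145 189 186 148  85  48  46  47  48  48
   48  50  49  56  54]
 [ 38  42  42  44  42  39  52  98
[... 1214 characters left out ...]
  76  90  96]
 [ 79  76  76  72  68  62  72  71  58  54  60  72  72  69  65  66  75  94
  111 132 147 158 172]
 [ 69  66  71  81  75  76  73  76  76  70  74  93  99 100 120 127 132 153
  178 204 221 223 220]
 [ 57  49  63  69  79  88  92 100 104  95  87  86  92 119 159 185 192 192
  204 219 229 230 230]
 [ 56  48  58  72  86 104 113 114 118 111 104  98  92  92 126 171 199 203
  199 206 212 221 227]
 [ 62  57  66  78  93 104 113 117 119 119 110 116 104  94  96 116 149 173
  192 200 201 208 217]
 [ 76  73  78  78  83  91 104 115 117 118 118 117 116 112 103  98 101 115
  145 173 193 199 193]]
[[534.5  18.3]
 [537.2  18.7]
 [539.9  19. ]
 [542.5  19.3]
 [545.3  19.5]] 6.1782966
7.078583657918866
```

apply_moves --rows '[-0.07, -0.01, -0.15, -0.018, 0, -0.06, -0.01, -0.15, -0.018, 0, -0.06, -0.02, -0.15, -0.018, 0, -0.06, -0.01, -0.15, -0.018, 0, -0.06, -0.02, -0.11, -0.017, 0, 0, 0, 0, 0, 0, 0, 0, 0, 0, 0, 0, 0, 0, 0, 0]'

```text
clock: 11.1
eef_pos: [0.5265, 0.0168, 0.1085]
tool_rot: [-0.057, 0.998, -0.0, 0.001]
wrist_force: [0.2, 0.5, -1.1]
width: 0.0123
finger_force: 58.9
```

```bash
cat > s.py <<'E'
from h import *
s=env.read_state();M=R.from_quat(s['tool_rot']).as_matrix();print(s['eef_pos'].round(4),np.degrees(np.arctan2(M[1,1],M[0,1])).round(2),s['wrist_force'].round(1),s['moment'].round(2),s['width'],s['clock'])
E
python3 s.py
```

```text
[0.5265 0.0168 0.1085] 96.55 [ 0.2  0.5 -1.1] [-0.03 -0.06 -0.04] 0.012348694243583624 11.1
```

apply_moves --rows '[-0.01, 0, -0.03, 0, 0, 0, 0, -0.03, 0, 0, 0, 0, -0.02, 0, 0, 0, 0, -0.02, 0, 0, 0, 0, 0, 0, 0]'

```text
clock: 11.6
eef_pos: [0.5247, 0.0163, 0.0973]
tool_rot: [-0.056, 0.998, 0.0, -0.0]
wrist_force: [-0.1, 0.3, -0.2]
width: 0.0124
finger_force: 58.9
```

```bash
python3 s.py
```

```text
[0.5247 0.0163 0.0973] 96.43 [-0.1  0.3 -0.2] [0.04 0.06 0.01] 0.012449884710252148 11.6
```

There is no force 5 mm below tip level, so the spindle is in the bore. Continuing down.

apply_moves --rows '[0, 0, -0.03, 0, 0, 0, 0, -0.03, 0, 0, 0, 0, -0.03, 0, 0, 0, 0, -0.02, 0, 0, 0, 0, 0, 0, 0]'

```text
clock: 12.1
eef_pos: [0.5247, 0.0164, 0.0865]
tool_rot: [-0.056, 0.998, 0.0, -0.0]
wrist_force: [-1.9, 0.6, 3.1]
width: 0.0122
finger_force: 59.4
```

```bash
python3 s.py
```

```text
[0.5247 0.0164 0.0865] 96.43 [-1.9  0.6  3.1] [ 0.16  0.6  -0.03] 0.012221061136024442 12.1
```

Contact with the spring came at the expected height, at about 3 to 4 N. Now pressing.

apply_moves --rows '[0, 0, -0.02, 0, 0, 0, 0, -0.02, 0, 0, 0, 0, -0.015, 0, 0, 0, 0, 0, 0, 0, 0, 0, 0, 0, 0]'

```text
clock: 12.6
eef_pos: [0.5248, 0.0164, 0.0816]
tool_rot: [-0.056, 0.998, -0.0, 0.0]
wrist_force: [-3.3, 0.5, 7.4]
width: 0.0123
finger_force: 60.2
```

```bash
python3 s.py
```

```text
[0.5248 0.0164 0.0816] 96.43 [-3.3  0.5  7.4] [ 0.21  0.99 -0.01] 0.01228322612560103 12.6
```

apply_moves --rows '[-0.005, 0, -0.01, 0, 0, 0, 0, -0.005, 0, 0, 0, 0, 0, 0, 0, 0, 0, 0, 0, 0]'

```text
clock: 13.0
eef_pos: [0.5249, 0.0163, 0.0812]
tool_rot: [-0.056, 0.998, -0.0, 0.001]
wrist_force: [-5.9, 1.5, 18.0]
width: 0.0126
finger_force: 61.5
```

```bash
python3 s.py; python3 - <<'E'
from m import *
d=cam('wrist');save(d,'w6.png',s=1.2)
E
```

```text
[0.5249 0.0163 0.0812] 96.44 [-5.9  1.5 18. ] [0.29 1.4  0.01] 0.012647749947566431 13.0
```

View pics/w6.png

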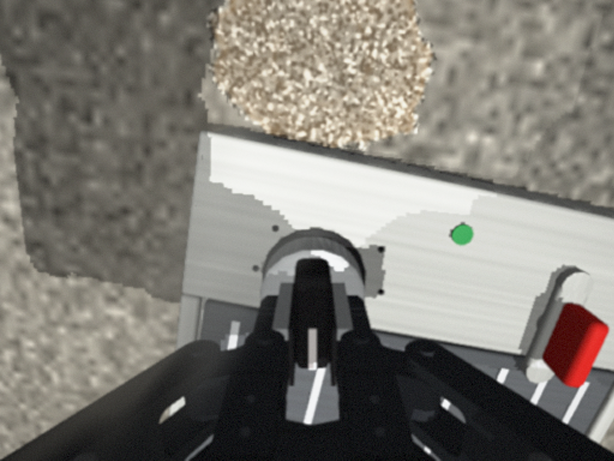

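The knob at (313,300) sits low over the bezel, at the spring's stop with 18 N. The turnbutton at (570,340) still lies across the plate edge. Handing in.

```bash
python3 -c "
from rig import env
print(env.finish_job())"
```

```text
the job is handed in; nothing more can be done
None
```

I handed the job in at about 13 s: the turnbutton is at its counterclockwise stop across the plate edge, and the gripper still holds the knob on the spindle, pressed to the spring's stop (18 N at the wrist). No verdict came back. The plate was in its recess in the last picture. I didn't re-check the mug, cup, jug and tamper at the end, though the arm was never commanded close to them.

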